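Break the stuck tile-box lid free with the rod lifter and hold it ajar

ROBOT

A 6-joint arm with a two-finger parallel gripper is mounted at the origin on the work surface. World frame = base frame: x ahead of the robot, y to its left, z up, the work surface at z = 0. Lengths are in m, angles in rad, forces in N, time in s.
With the tool pointing down it reaches from about 0.2 to 0.875 m from the base axis. Payload 3.4 kg.
Tool frame: the origin (TCP) lies on the centre line of the jaws, within the pads' length; the fingertips stand 19 mm ahead of it and the grasp point (between the pads) is the TCP (ctrl.tip_reach is the distance from the TCP to the fingertips, in m); z points along the fingers, y is the line along which they close (so a half turn about z gives the same grasp; the last joint's range is limited). The gripper opens to 94 mm and grips with 3 to 60 N. Pads are 16 mm wide; open, the fingers measure 119 mm over their backs; the gripper's body (75 mm by 177 mm) begins 78 mm behind the grasp point.
Start: joints at [-1.436, 0.276, 1.505, -0, 1.361, -0.121], TCP at [0.145, -0.556, 0.224] pointing down, gripper open.
Joint ranges: [-2.89, 2.89], [-0.75, 2.08], [0.22, 2.7], [-1.18, 4.32], [0.11, 2.71], [-2.7, 2.7]. Speed limits (rad/s): [2.57, 2.57, 3.14, 3.14, 3.14, 3.14].

INTERFACE

Orientations are given as [roll, pitch, yaw] about the fixed x, y, z axes, in that order (R = Rz(yaw) Ry(pitch) Rx(roll)).
In Python, from bench import readout, capture, camera_info, workorder, ctrl gives the robot as it stands.
- The arm moves only by the tool arm_command, never from a script. Its argument "motion" is a list of rows, each a list of 7 numbers: the finger opening in cm, from 0 to 9.4, then the shift along the tool's x, y, z in cm, then the turn, a rotation vector about the tool's x, y, z in degrees. A call has 1 to 8 rows; each row is the pose to reach, as a shift and turn from the pose commanded when the call began, along the tool's axes at that moment; what a row does not reach only later rows make up. A row lasts 1/12 s, in which the tool goes at most 41.7 mm and 7.16 degrees, less where a joint would pass 70% of its speed; a pose out of reach is approached as far as the arm can. A call with a gripper value outside its range is refused whole. The fingers move at their own pace and stop on an object; "force" is the grip in N (left out, the last holds). Time passes only in rows, so rows that repeat a pose let the fingers close. It gives the time, the measured TCP pose, the force, the opening and the grip force at its end, in the units of the state.
- readout.state(): the state, without advancing time (a new reading comes with each control period).
- capture(name): name is "scene" or "side" or "wrist"; returns (picture, depth): 420x560x3 uint8, blue, green, red; 420x560 float32, m along the optical axis (not along the pixel's ray), 0 where there is no reading.
- camera_info(name): a dict with "K" (3x3 intrinsics, pixels), "D" ([k1, k2, p1, p2, k3] as OpenCV has them; the pictures are not rectified), "eye" and "attitude" of the camera in the world. Camera axes: x right, y down, z forward; pixel columns grow to the right and rows downward; lengths in m; the calibration is good to about 2 mm. A picture is of the moment at which its call begins: read the wrist's pose just before it. camera_info takes no time and is no camera call; for the wrist camera it gives the pose at the moment of the call.
- workorder.job_done(): hands the job in; it is judged then, once.
The state is a dict: "time": time; "joints": joint angles; "joint_vel": joint speeds; "joint_torque": joint torques, N m; "tool_pos": TCP position; "eef_rot": TCP orientation; "ft_force": force on the tool from outside, world axes, zero at the start; "ft_torque": the same for the moment, N m; "gripper_width": finger opening in m; "grasp_force": force on a finger pad.
Only numpy, scipy, OpenCV 4.12 (cv2) and the standard library are available. Lean on these libraries where they do the work, as an engineer would, in place of code of your own. Each camera call takes 0.05 s, during which the arm holds its last target. There are 200 camera calls.

TASK

The tile box's lid is stuck down on its rubber seal. Pick up the lid lifter by its block handle, push its rod through the brass eyelet on the lid, lift until the seal lets go without letting the lid fly up, and finish still holding the lid with the lifter, slightly open: about 3 cm at the front edge. The gripper itself must not touch the box or its lid, and everything else on the table stays where it is.

Things in the scene. Friction and masses are not known exactly. Their poses are not given: they have to be found in the camera images.
- lifter: Lid lifter, loose, about 70 g, lying on the table to the left or right in front of the box (the ashtray lies on the other side): a dark walnut block handle 50 (x) x 22 (y) x 36 (z) mm with a round-ended brass rod, 6 mm thick, standing 50 mm straight out of its +x end face at mid-width, 24 mm above the handle's underside. Origin: centre of the handle's underside; x along the rod towards its tip, z up. Grasp the handle across its 22 mm width.
- rod_tip (a point): Free end of the lifter's rod: at (75, 0, 24) mm in the lifter's frame.
- tilebox: Pale camphor-wood tile box, fixed to the table, 160 (x) x 150 (y) mm and 83 mm high with its lid on. Origin: centre of its underside; its -x side is the front, towards the robot; z up. The lid is hinged along the top of the back (+x) side, hinge line at x = 80, z = 70 mm in this frame. The lid is 164 x 156 mm, its top 82.5 mm above the table when shut, its front edge 82 mm in front of the box's centre.
- eyelet (a point): Upright brass eyelet fixed on top of the lid 12 mm behind the middle of its front edge: ring of 4 mm wire, hole 16 mm across, 24 mm outside. Origin: centre of the hole, 98 mm above the table and at (-70, 0, 98) mm in the box's frame when the lid is shut, 150 mm in front of the hinge line and 28 mm above it. x runs through the hole along the lid towards the hinge (box x when shut): the rod goes in from the front along +x. z is square to the lid (up when shut).
- lid (a joint): Lid angle, rad: 0 shut, grows as the front rises, stops at 0.6; 0.19 lifts the front edge 30 mm and the eyelet 28 mm. The seal grips hardest at 0 (6 to 9 N of lift at the eyelet, lid's weight included), about half by 0.05, gone past 0.13; then only the weight is left (1 to 2 N at the eyelet) and the lid falls back if not held up. At the peak the rod may droop a little in the grip.
- ashtray: Cobalt glass ashtray, loose, a low bowl 100 mm across and 30 mm high, in front of the box on the side where the lifter is not. Origin: centre of its underside. Leave alone.
- pusher: Walnut tile pusher, loose bar 220 (x) x 22 x 18 mm lying right of the box. Origin: centre of its underside. Leave alone.
- incense: Squat brass incense holder, loose, 72 mm across, 48 mm high, on the right. Origin: centre of its underside. Leave alone.
- teacup: White teacup, loose, 68 mm across, 55 mm high, on the left. Origin: centre of its underside. Leave alone.
- tile0: Bone-and-bamboo tile, 22 x 26 (y) x 36 mm, standing; first of a row of four, 33 mm apart along its y, left of the box. Origin: centre of its underside. Leave alone.
- tile1: Second tile of the row, same size. Leave alone.
- tile2: Third tile of the row, same size. Leave alone.
- tile3: Last tile of the row, same size. Leave alone.
Things that resemble listed ones, but are neither listed nor needed, are in the scene too. What is shaped like the lifter but purple or turquoise is not meant.

How it is judged:
By the outcome, as a careful person would: the job done as asked, in the order asked, and still so for the second after the job is handed in, while the arm keeps its last pose, push and grip.
It also fails if it takes over 48 s, if anything falls off the work surface, if the arm or the gripper's body presses on something with over 40 N, if the wrist force passes 120 N, or if a joint passes its speed limit or range.

## Working session

There is one attempt and no reset: what is moved stays moved. The work goes in short steps, Python scripts to look and compute and a tool call to move; the robot and the scene stay as the last step left them, time stands still between calls to the robot, and variables do not carry over. Pictures are saved under pics/ and viewed, at most 10 in all, crops included, and the job is handed in when it is done.

Besides the shell and the picture viewer there is one more tool, called after ">>>" by a JSON object that holds its "name" and its "arguments", one argument or row to a line. arm_command: Moves the arm, as the interface text tells. Its arguments: {"type":"object","properties":{"motion":{"type":"array","items":{"type":"array","items":{"type":"number"}}},"force":{"type":"number"}},"required":["motion"]}

```bash
mkdir -p pics; ls; python3 - <<'E'
from bench import readout, capture, camera_info
import cv2,numpy as np,json
for n in ("scene","side"):
    p,d=capture(n); cv2.imwrite(f"pics/{n}0.png",p); np.save(f"pics/{n}0d.npy",d)
    c=camera_info(n); print(n,c)
s=readout.state(); print(s)
E
```

```text
pics
scene {'K': array([[410.77145997,   0.        , 285.6547533 ],
       [  0.        , 410.77145997, 207.43692784],
       [  0.        ,   0.        ,   1.        ]]), 'D': array([-0.07919971,  0.        ,  0.        ,  0.        ,  0.        ]), 'eye': array([ 1.14793754, -0.33087708,  0.97866462]), 'attitude': array([-2.51642357, -0.01624759,  1.16329936])}
side {'K': array([[413.75996808,   0.        , 285.63791407],
       [  0.        , 413.75996808, 205.86362003],
       [  0.        ,   0.        ,   1.        ]]), 'D': array([-0.04617118,  0.        ,  0.        ,  0.        ,  0.        ]), 'eye': array([0.38591702, 0.54131241, 0.84162243]), 'attitude': array([-2.44723023,  0.00912903, -2.85275003])}
{'time': 0.1, 'joints': array([-1.43601470e+00,  2.76528269e-01,  1.50599085e+00, -1.52124521e-06,
        1.36071101e+00, -1.21014697e-01]), 'joint_vel': array([ 0.00081312,  0.001025  , -0.00345199, -0.00041954, -0.00016228,
        0.001018  ]), 'joint_torque': array([ 1.60344171e-03, -4.05456626e+01, -2.37779528e+01,  7.02937064e-02,
        2.98600097e-02, -4.47991886e-05]), 'tool_pos': array([ 0.14540554, -0.55581745,  0.22369946]), 'eef_rot': array([-3.13996697e+00, -1.96199425e-04,  2.55796482e-01]), 'ft_force': array([0.38778708, 0.16387777, 0.65057978]), 'ft_torque': array([0.00800265, 0.02580747, 0.00023118]), 'grasp_force': 0.0, 'gripper_width': 0.0938832456411348}
```

View pics/scene0.png

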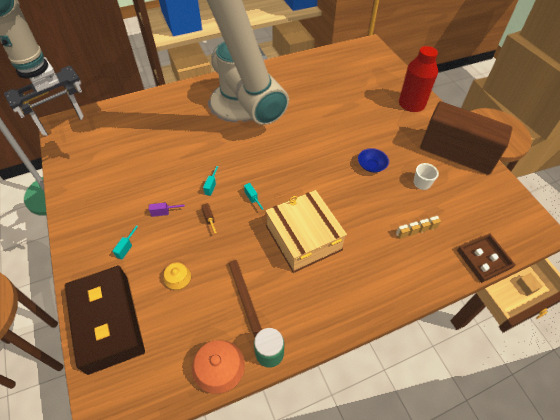

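View pics/side0.png

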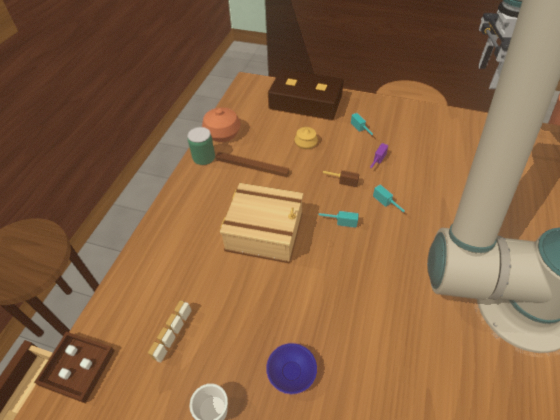

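The scene view shows the walnut lifter at about (208,218) with its rod pointing down-right, and the box eyelet at (293,201). In the side view they are at (342,178) and (293,213). A turquoise decoy lies close to the box front.

```bash
cat > h.py <<'E'
import numpy as np,cv2
from scipy.spatial.transform import Rotation as R
from bench import readout,capture,camera_info
def cam(n):
    c=camera_info(n); return c['K'],c['D'],np.array(c['eye']),R.from_euler('xyz',c['attitude']).as_matrix()
def rays(c,uv):
    K,D,e,M=c
    q=cv2.undistortPoints(np.asarray(uv,float).reshape(-1,1,2),K,D).reshape(-1,2)
    return np.c_[q,np.ones(len(q))]@M.T
def onplane(c,uv,z):
    r=rays(c,uv); e=c[2]; return e+r*((z-e[2])/r[:,2])[:,None]
def cloud(c,d):
    h,w=d.shape; u,v=np.meshgrid(np.arange(w),np.arange(h))
    P=c[2]+rays(c,np.c_[u.ravel(),v.ravel()])*d.reshape(-1,1)
    P[d.ravel()<=0]=np.nan; return P.reshape(h,w,3)
def proj(c,P):
    K,D,e,M=c; return cv2.projectPoints((np.asarray(P,float).reshape(-1,3)-e)@M,np.zeros(3),np.zeros(3),K,D)[0].reshape(-1,2)
E
python3 - <<'E'
from h import *
roi={'scene':((185,235,195,245),(255,355,180,275)),'side':((318,365,162,192),(215,310,180,262))}
for n in roi:
    c=cam(n); p=cv2.imread(f"pics/{n}0.png"); P=cloud(c,np.load(f"pics/{n}0d.npy"))
    (a,b,e,f),(a2,b2,e2,f2)=roi[n]
    Q=P[e:f,a:b].reshape(-1,3); 
    for lo,hi in((.03,.042),(.018,.03)):
        q=Q[(Q[:,2]>lo)&(Q[:,2]<hi)].astype(np.float32)
        print(n,'lifter',lo,len(q),q.mean(0) if len(q) else '',cv2.minAreaRect(q[:,:2]) if len(q)>3 else '')
    t=P[e2:f2,a2:b2].reshape(-1,3); 
    print('table z',np.nanmedian(P[100:400,150:450,2]))
    q=t[(t[:,2]>.077)&(t[:,2]<.088)].astype(np.float32); print('lid',len(q),q.mean(0),cv2.minAreaRect(q[:,:2]))
    q=t[(t[:,2]>.092)&(t[:,2]<.115)]; print('eye',len(q),q.mean(0) if len(q) else '',np.round(q,3).tolist()[:60])
    s=cv2.resize(p[min(e,e2)-20:max(f,f2)+10,min(a,a2)-20:max(b,b2)+10],None,fx=4,fy=4,interpolation=cv2.INTER_CUBIC) 
    print('crop origin',min(a,a2)-20,min(e,e2)-20,s.shape); cv2.imwrite(f"pics/{n}c.png",s[:600,:800])
E
```

```text
Traceback (most recent call last):
cv2.error: OpenCV(4.12.0) /io/opencv/modules/imgproc/src/convhull.cpp:143: error: (-215:Assertion failed) total >= 0 && (depth == CV_32F || depth == CV_32S) in function 'convexHull'
```

```bash
python3 - <<'E'
from h import *
mr=lambda q:cv2.minAreaRect(np.ascontiguousarray(q[:,:2],np.float32).reshape(-1,1,2)) if len(q)>3 else ''
roi={'scene':((185,235,195,245),(255,355,180,275)),'side':((318,365,162,192),(215,310,180,262))}
for n in roi:
    c=cam(n); p=cv2.imread(f"pics/{n}0.png"); P=cloud(c,np.load(f"pics/{n}0d.npy"))
    (a,b,e,f),(a2,b2,e2,f2)=roi[n]
    Q=P[e:f,a:b].reshape(-1,3); 
    for lo,hi in((.03,.042),(.018,.03)):
        q=Q[(Q[:,2]>lo)&(Q[:,2]<hi)]
        print(n,'lifter',lo,len(q),q.mean(0) if len(q) else '',mr(q))
    t=P[e2:f2,a2:b2].reshape(-1,3); 
    print('table z',np.nanmedian(P[100:400,150:450,2]))
    q=t[(t[:,2]>.077)&(t[:,2]<.088)]; print('lid',len(q),q.mean(0),mr(q))
    q=t[(t[:,2]>.092)&(t[:,2]<.115)]; print('eye',len(q),q.mean(0) if len(q) else '',np.round(q,3).tolist()[:40])
    x0,y0=min(a,a2)-10,min(e,e2)-10
    s=cv2.resize(p[y0:max(f,f2)+5,x0:max(b,b2)+5],None,fx=4,fy=4,interpolation=cv2.INTER_CUBIC) 
    print('crop origin',x0,y0,s.shape); cv2.imwrite(f"pics/{n}c.png",s[:600,:800])
E
```

```text
scene lifter 0.03 126 [ 0.45480524 -0.25712699  0.03599192] ((0.4533478617668152, -0.25718003511428833), (0.02195127308368683, 0.0532621331512928), 88.79096984863281)
scene lifter 0.018 53 [ 0.49175164 -0.25860429  0.02564398] ((0.47938835620880127, -0.2567659318447113), (0.09351767599582672, 0.021592488512396812), 3.460726022720337)
table z 0.0006728563178259872
lid 3118 [ 0.62687904 -0.03508533  0.08295677] ((0.6247384548187256, -0.03286869078874588), (0.17180994153022766, 0.15699537098407745), 4.14132022857666)
eye 24 [ 0.55270382 -0.03859587  0.10240909] [[0.55, -0.036, 0.109], [0.551, -0.033, 0.108], [0.551, -0.031, 0.107], [0.551, -0.042, 0.109], [0.554, -0.041, 0.111], [0.554, -0.038, 0.11], [0.554, -0.035, 0.108], [0.553, -0.032, 0.106], [0.554, -0.029, 0.105], [0.553, -0.046, 0.108], [0.552, -0.043, 0.106], [0.548, -0.029, 0.094], [0.553, -0.028, 0.099], [0.551, -0.048, 0.102], [0.553, -0.046, 0.104], [0.552, -0.031, 0.096], [0.552, -0.027, 0.093], [0.553, -0.049, 0.101], [0.554, -0.047, 0.102], [0.554, -0.034, 0.094], [0.554, -0.049, 0.098], [0.555, -0.047, 0.098], [0.554, 
[... 516 characters left out ...]
92218393087387), (0.1652630716562271, 0.15863007307052612), 4.240004062652588)
eye 23 [ 0.55041031 -0.03432476  0.10277339] [[0.551, -0.043, 0.108], [0.553, -0.039, 0.109], [0.55, -0.039, 0.109], [0.55, -0.048, 0.1], [0.551, -0.035, 0.111], [0.549, -0.035, 0.111], [0.55, -0.047, 0.097], [0.55, -0.032, 0.111], [0.549, -0.035, 0.108], [0.55, -0.047, 0.093], [0.55, -0.031, 0.108], [0.551, -0.043, 0.094], [0.552, -0.029, 0.106], [0.55, -0.029, 0.107], [0.551, -0.041, 0.093], [0.552, -0.029, 0.102], [0.55, -0.029, 0.104], [0.551, -0.027, 0.102], [0.549, -0.027, 0.102], [0.551, -0.025, 0.101], [0.549, -0.025, 0.101], [0.552, -0.028, 0.093], [0.549, -0.026, 0.096]]
crop origin 205 152 (460, 660, 3)
```

View pics/sidec.png

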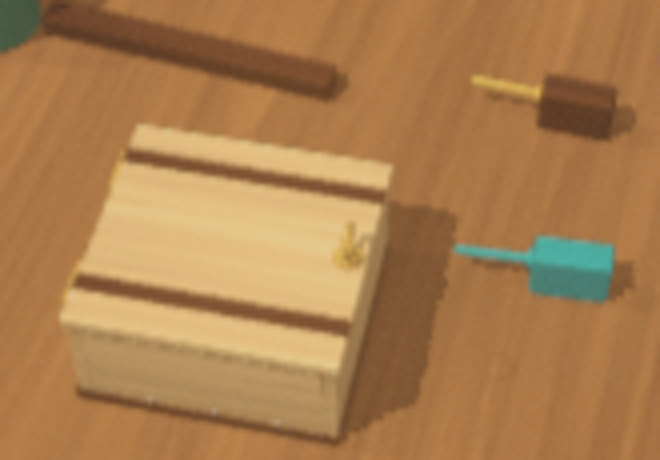

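View pics/scenec.png

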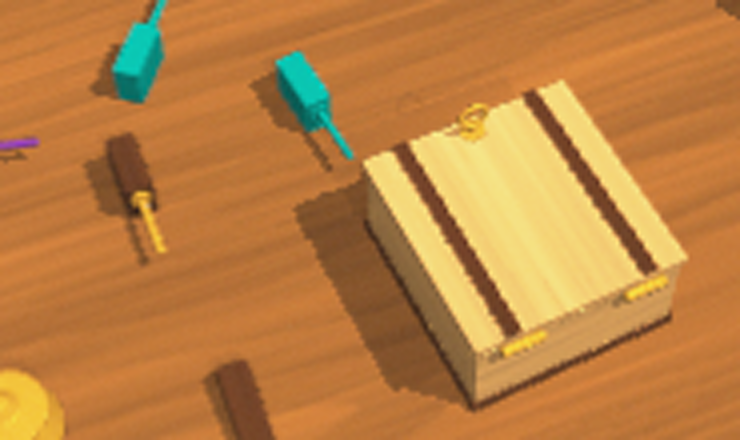

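The crops show the rod tip at (163,248) in the scene crop and (474,80) in the side crop. The eyelet ring is clear on the lid front, and the two views' depth agrees. Next I triangulate the tip and work out the first move.

```bash
cat >> h.py <<'E'
def tri(us,ud):
    A=[];b=[]
    for n,uv in(('scene',us),('side',ud)):
        c=cam(n); r=rays(c,[uv])[0]; r/=np.linalg.norm(r); M=np.eye(3)-np.outer(r,r); A.append(M);b.append(M@c[2])
    s=np.linalg.lstsq(np.vstack(A),np.hstack(b),rcond=None); return s[0],np.sqrt(s[1])
def move(p,yaw,pitch=0):
    s=readout.state(); M=R.from_euler('xyz',s['eef_rot'])
    T=R.from_euler('xyz',[np.pi,pitch,yaw])
    print('shift cm',np.round(M.inv().apply(np.array(p)-s['tool_pos'])*100,2),'turn deg',np.round(np.degrees((M.inv()*T).as_rotvec()),2))
E
python3 - <<'E'
from h import *
print('tip',tri((215.7,231.7),(323.6,171.8)))
for n in('scene','side'):
    c=cam(n); p=cv2.imread(f"pics/{n}0.png"); P=cloud(c,np.load(f"pics/{n}0d.npy")); H=cv2.cvtColor(p,cv2.COLOR_BGR2HSV)
    a,b,e,f=(185,235,195,245) if n=='scene' else (318,365,162,192)
    m=(H[...,0]>17)&(H[...,2]>120)&(P[...,2]>.017)&(P[...,2]<.033); v,u=np.nonzero(m[e:f,a:b]); uv=np.c_[u+a,v+e]
    q=onplane(c,uv,.026)
    if len(q)>4:
        l=cv2.fitLine(q[:,:2].astype(np.float32),cv2.DIST_HUBER,0,.01,.01).ravel(); print(n,len(q),'rod yaw',np.degrees(np.arctan2(l[1],l[0]))%180,q[:,0].min(),q[:,0].max(),'mid',l[2:])
move((.463,-.256,.12),-.02)
E
```

```text
tip (array([ 0.52187595, -0.25409198,  0.02436807]), array([0.00161511]))
scene 33 rod yaw 0.50717586 0.47333586696234176 0.5242687529774611 mid [ 0.49301627 -0.2568543 ]
side 38 rod yaw 178.84528 0.47686101882508647 0.5231614491547416 mid [ 0.49915525 -0.25509542]
shift cm [ 38.31 -20.95  10.41] turn deg [-0.09  0.   15.8 ]
```

>>> {"name": "arm_command", "arguments": {
  "motion": [
    [6, 3.4, -1.9, 0.9, 0, 0, 1.3],
    [6, 6.8, -3.7, 1.8, 0, 0, 2.6],
    [6, 10.2, -5.6, 2.7, 0, 0, 4],
    [6, 13.6, -7.5, 3.6, 0, 0, 5.3],
    [6, 17, -9.3, 4.5, 0, 0, 6.6],
    [6, 20.4, -11.2, 5.5, 0, 0, 8],
    [6, 23.8, -13, 6.4, 0, 0, 9.3],
    [6, 27, -14.8, 7.3, 0, 0, 10.6]
  ],
  "force": 8
}}

```text
time: 0.77
tool_pos: [0.3703, -0.343, 0.1508]
eef_rot: [-3.141, 0.0, 0.07]
ft_force: [0.3, -1.2, 0.5]
gripper_width: 0.0602
grasp_force: 0.0
```

```bash
python3 - <<'E'
from h import *
s=readout.state();print(s['time'],s['tool_pos'],s['eef_rot'],s['gripper_width'])
move((.461,-.256,.11),-.005)
E
```

```text
0.7667 [ 0.37030123 -0.34301508  0.15082687] [-3.14123167e+00  7.38481242e-05  6.96607431e-02] 0.06018535595108926
shift cm [ 9.65 -8.05  4.08] turn deg [-0.02  0.01  4.28]
```

>>> {"name": "arm_command", "arguments": {
  "motion": [
    [6, 3.2, -2.7, 1.4, 0, 0, 1.4],
    [6, 6.4, -5.4, 2.8, 0, 0, 2.8],
    [6, 9.6, -8, 4.1, 0, 0, 4.3],
    [6, 9.6, -8, 4.1, 0, 0, 4.3],
    [6, 9.6, -8, 4.1, 0, 0, 4.3]
  ]
}}

```text
time: 1.18
tool_pos: [0.46, -0.2559, 0.1091]
eef_rot: [-3.14, 0.002, 0.0]
ft_force: [-0.6, -0.8, 0.2]
gripper_width: 0.0599
grasp_force: 0.0
```

```bash
python3 - <<'E'
from h import *
s=readout.state();print(s['tool_pos'],s['eef_rot'])
c=cam('wrist'); p,d=capture('wrist'); cv2.imwrite('pics/w1.png',p); P=cloud(c,d)
Q=P.reshape(-1,3); Q=Q[(abs(Q[:,0]-.45)<.07)&(abs(Q[:,1]+.256)<.028)]
q=Q[(Q[:,2]>.031)&(Q[:,2]<.041)]; print(len(q),q.mean(0),cv2.minAreaRect(q[:,:2].astype(np.float32).reshape(-1,1,2)))
q=Q[(Q[:,2]>.02)&(Q[:,2]<.03)&(Q[:,0]>.482)]; print(len(q),q.mean(0),cv2.minAreaRect(q[:,:2].astype(np.float32).reshape(-1,1,2)))
move((.461,-.256,.023),-.005)
E
```

```text
[ 0.46000546 -0.25585188  0.10911682] [-3.13972835e+00  2.15619608e-03  2.97491011e-04]
1724 [ 0.4540399  -0.2559928   0.03651739] ((0.42840465903282166, -0.25175586342811584), (0.02903902344405651, 0.10360833257436752), 79.41227722167969)
372 [ 0.50172175 -0.25654008  0.02734867] ((0.5007624626159668, -0.25670352578163147), (0.00536556588485837, 0.03744206205010414), 89.8892593383789)
shift cm [ 0.18 -0.14  8.68] turn deg [-0.02  0.1   0.22]
```

View pics/w1.png

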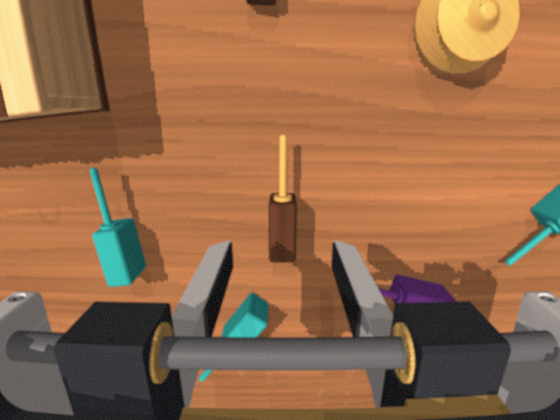

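The lifter is centred between the fingers with its rod straight ahead (handle at (283,228), rod tip at (283,137)), and the decoys are clear of the fingers. Going down to grasp.

>>> {"name": "arm_command", "arguments": {
  "motion": [
    [6, -0.1, 0, 2.5, 0, 0, 0],
    [6, -0.2, 0, 5, 0, 0, 0],
    [6, -0.2, 0, 7.4, 0, 0, 0],
    [6, -0.2, 0, 8.6, 0, 0, 0],
    [6, -0.2, 0, 8.6, 0, 0, 0],
    [1.5, -0.2, 0, 8.6, 0, 0, 0],
    [1.5, -0.2, 0, 8.6, 0, 0, 0],
    [1.5, -0.2, 0, 8.6, 0, 0, 0]
  ],
  "force": 58
}}

```text
time: 1.9
tool_pos: [0.458, -0.2596, 0.0259]
eef_rot: [3.14, -0.002, -0.005]
ft_force: [0.7, -0.2, 0.1]
gripper_width: 0.0436
grasp_force: 0.0
```

>>> {"name": "arm_command", "arguments": {
  "motion": [
    [1.5, 0, 0, 0, 0, 0, 0],
    [1.5, 0, 0, 0, 0, 0, 0],
    [1.5, 0, 0, 0, 0, 0, 0],
    [1.5, 0, 0, 0, 0, 0, 0],
    [1.5, 0, 0, 0, 0, 0, 0],
    [1.5, 0, 0, 0, 0, 0, 0]
  ]
}}

```text
time: 2.4
tool_pos: [0.4576, -0.2583, 0.025]
eef_rot: [3.141, -0.001, -0.004]
ft_force: [-0.6, 0.7, 5.4]
gripper_width: 0.022
grasp_force: 58.0
```

>>> {"name": "arm_command", "arguments": {
  "motion": [
    [1.5, 0, 0, -1.5, 0, 0, 0],
    [1.5, 0, 0, -4, 0, 0, 0],
    [1.5, 0, 0, -7, 0, 0, 0],
    [1.5, 0, 0, -10, 0, 0, 0],
    [1.5, 0, -2, -10, 0, 0, -1],
    [1.5, 0, -5, -10, 0, 0, -2],
    [1.5, 0, -8, -10, 0, 0, -3],
    [1.5, 0, -11, -10, 0, 0, -4]
  ]
}}

```text
time: 3.07
tool_pos: [0.4575, -0.1472, 0.1243]
eef_rot: [3.142, 0.0, 0.065]
ft_force: [0.5, 1.4, -1.3]
gripper_width: 0.0215
grasp_force: 58.0
```

```bash
python3 - <<'E'
from h import *
s=readout.state();print(s['tool_pos'],s['eef_rot'],s['gripper_width'],s['grasp_force'])
move((.450,-.0446,.115),np.radians(4.2))
E
```

```text
[ 0.45746664 -0.14724504  0.12428012] [3.14151280e+00 1.28406489e-04 6.54610174e-02] 0.021470513227246003 57.998671531677246
shift cm [ -0.07 -10.29   0.93] turn deg [ 0.    0.01 -0.45]
```

>>> {"name": "arm_command", "arguments": {
  "motion": [
    [1.5, 0, -3, 0.3, 0, 0, -0.2],
    [1.5, 0, -6, 0.6, 0, 0, -0.4],
    [1.5, -0.1, -9, 0.9, 0, 0, -0.4],
    [1.5, -0.1, -10.3, 0.9, 0, 0, -0.4],
    [1.5, -0.1, -10.3, 0.9, 0, 0, -0.4],
    [1.5, -0.1, -10.3, 0.9, 0, 0, -0.4],
    [1.5, -0.1, -10.3, 0.9, 0, 0, -0.4]
  ]
}}

```text
time: 3.65
tool_pos: [0.4505, -0.0463, 0.1155]
eef_rot: [3.141, -0.0, 0.073]
ft_force: [-0.8, 0.0, -0.8]
gripper_width: 0.0213
grasp_force: 58.0
```

```bash
cat > look.py <<'E'
from h import *
import sys
tag=sys.argv[1]
s=readout.state();print(s['time'],s['tool_pos'],s['eef_rot'])
tiles=[]
for n in('scene','side','wrist'):
    c=cam(n); p,d=capture(n); P=cloud(c,d); H=cv2.cvtColor(p,cv2.COLOR_BGR2HSV)
    np.savez(f'pics/{tag}{n}.npz',p=p,d=d)
    t=s['tool_pos']; ctr=proj(c,[[.53,-.04,.1]])[0].astype(int); x0,y0=ctr[0]-50,ctr[1]-45
    x0=max(0,min(x0,460));y0=max(0,min(y0,330))
    if n!='wrist': tiles.append(cv2.resize(p[y0:y0+90,x0:x0+100],(400,360),interpolation=cv2.INTER_CUBIC)); print(n,'crop',x0,y0)
    else: cv2.imwrite(f'pics/{tag}w.png',p)
    Q=P.reshape(-1,3); sat=((H[...,1]>110)&(H[...,2]>90)&(H[...,0]>15)).ravel()
    m=(Q[:,0]>.47)&(Q[:,0]<.545)&(Q[:,1]<0)&(Q[:,1]>-.08)&(Q[:,2]>.09)&(Q[:,2]<.14)&sat
    q=Q[m]
    if len(q)>4:
        l=cv2.fitLine(q.astype(np.float32).reshape(-1,1,3),cv2.DIST_HUBER,0,.01,.01).ravel(); print(n,'rod',len(q),np.round(q.mean(0),4),'dir',np.round(l[:3],3),'maxx',q[:,0].max())
    m=(Q[:,0]>.546)&(Q[:,0]<.557)&(Q[:,1]<0)&(Q[:,1]>-.07)&(Q[:,2]>.09)&(Q[:,2]<.114)
    q=Q[m]; print(n,'eye',len(q),np.round(q.min(0),4),np.round(q.max(0),4)) if len(q) else 0
cv2.imwrite(f'pics/{tag}.png',np.hstack(tiles))
E
python3 look.py a
```

```text
3.65 [ 0.45051894 -0.04625467  0.11546128] [ 3.14062470e+00 -4.77933335e-04  7.27730588e-02]
scene crop 238 147
scene rod 39 [ 0.4898 -0.0447  0.1172] dir [0.998 0.07  0.005] maxx 0.5180447566605684
scene eye 24 [ 0.5488 -0.0495  0.0908] [ 0.5551 -0.0278  0.1106]
side crop 250 167
side rod 29 [ 0.5053 -0.0411  0.117 ] dir [ 0.997  0.072 -0.022] maxx 0.5174050585033554
side eye 25 [ 0.5487 -0.0476  0.0908] [ 0.5527 -0.0256  0.1131]
wrist rod 1186 [ 0.4917 -0.0441  0.118 ] dir [ 0.997  0.076 -0.018] maxx 0.5189099619814139
wrist eye 490 [ 0.5489 -0.0492  0.0901] [ 0.5542 -0.0261  0.1123]
```

View pics/a.png

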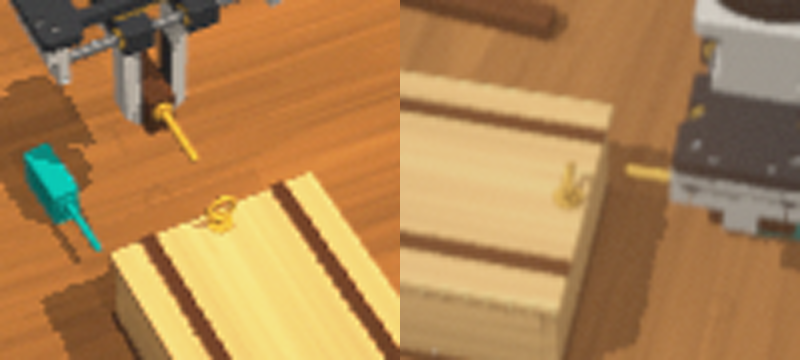

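View pics/aw.png

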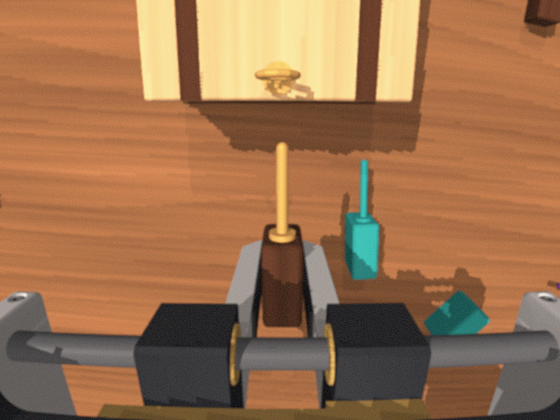

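The rod lies about 1.6 mm to the right of the eyelet axis and is still 17 mm above it. In the wrist view the rod tip is at (282,147) and the eyelet at (278,74). I'll lower, correct, then insert partway.

>>> {"name": "arm_command", "arguments": {
  "motion": [
    [1.5, 0, -0.1, 0.8, 0, 0, 0],
    [1.5, 0, -0.16, 1.7, 0, 0, 0],
    [1.5, 0, -0.16, 1.7, 0, 0, 0],
    [1.5, 0, -0.16, 1.7, 0, 0, 0],
    [1.5, 0.7, -0.16, 1.7, 0, 0, 0],
    [1.5, 1.4, -0.16, 1.7, 0, 0, 0],
    [1.5, 2, -0.16, 1.7, 0, 0, 0],
    [1.5, 2, -0.16, 1.7, 0, 0, 0]
  ]
}}

```text
time: 4.47
tool_pos: [0.4724, -0.0427, 0.0989]
eef_rot: [3.141, -0.003, 0.073]
ft_force: [0.2, -0.4, 0.1]
gripper_width: 0.022
grasp_force: 58.0
```

```bash
python3 look.py b
```

```text
4.4667 [ 0.47236324 -0.04269478  0.09885133] [ 3.14082876e+00 -2.64787915e-03  7.28667251e-02]
scene crop 238 147
scene rod 43 [ 0.5104 -0.041   0.1005] dir [0.997 0.076 0.   ] maxx 0.5387890313195541
scene eye 26 [ 0.5498 -0.0488  0.0912] [ 0.5551 -0.0276  0.1116]
side crop 250 167
side rod 23 [ 0.528  -0.0371  0.1   ] dir [0.999 0.045 0.   ] maxx 0.5378507769818266
side eye 24 [ 0.549  -0.0471  0.0902] [ 0.5524 -0.0245  0.1111]
wrist rod 1270 [ 0.511  -0.0398  0.1011] dir [ 0.997  0.077 -0.028] maxx 0.5387331932071396
wrist eye 428 [ 0.549  -0.0489  0.0901] [ 0.5543 -0.026   0.1123]
```

View pics/b.png

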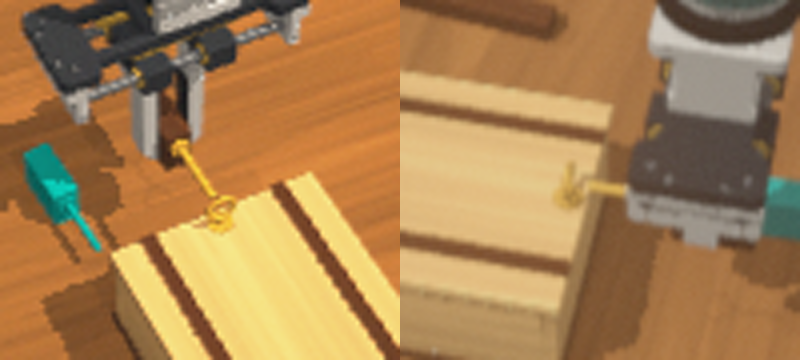

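The rod is on the eyelet axis in both views. Pushing it through.

>>> {"name": "arm_command", "arguments": {
  "motion": [
    [1.5, 0.6, 0, 0, 0, 0, 0],
    [1.5, 1.2, 0, 0, 0, 0, 0],
    [1.5, 1.8, 0, 0, 0, 0, 0],
    [1.5, 2.4, 0, 0, 0, 0, 0],
    [1.5, 3, 0, 0, 0, 0, 0],
    [1.5, 3.6, 0, 0, 0, 0, 0],
    [1.5, 4, 0, 0, 0, 0, 0],
    [1.5, 4, 0, 0, 0, 0, 0]
  ]
}}

```text
time: 5.28
tool_pos: [0.511, -0.0396, 0.0984]
eef_rot: [3.141, -0.001, 0.073]
ft_force: [-0.2, 1.0, -0.7]
gripper_width: 0.0222
grasp_force: 58.0
```

```bash
python3 look.py c
```

```text
5.2833 [ 0.51103216 -0.0396206   0.09841527] [ 3.14133549e+00 -8.26896781e-04  7.27633894e-02]
scene crop 238 147
scene rod 23 [ 0.5341 -0.0394  0.101 ] dir [0.971 0.237 0.01 ] maxx 0.5435936518628368
scene eye 29 [ 0.5486 -0.0491  0.0916] [ 0.5555 -0.0271  0.1108]
side crop 250 167
wrist rod 538 [ 0.5345 -0.0381  0.1012] dir [ 0.968  0.117 -0.22 ] maxx 0.5448942281143759
wrist eye 697 [ 0.546  -0.0487  0.0901] [ 0.557  -0.0257  0.1121]
```

View pics/c.png

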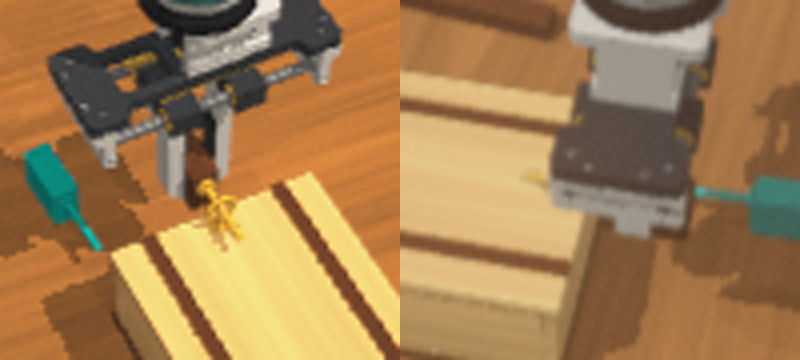

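The rod is through the ring (its tip shows behind the eyelet in both views) and no contact force is felt. Lifting slowly.

>>> {"name": "arm_command", "arguments": {
  "motion": [
    [1.5, 0, 0, -0.1, 0, 0, 0],
    [1.5, 0, 0, -0.2, 0, 0, 0],
    [1.5, 0, 0, -0.3, 0, 0, 0],
    [1.5, 0, 0, -0.4, 0, 0, 0],
    [1.5, 0, 0, -0.45, 0, 0, 0],
    [1.5, 0, 0, -0.5, 0, 0, 0],
    [1.5, 0, 0, -0.55, 0, 0, 0],
    [1.5, 0, 0, -0.6, 0, 0, 0]
  ],
  "force": 60
}}

```text
time: 6.1
tool_pos: [0.5097, -0.0396, 0.1043]
eef_rot: [3.142, 0.0, 0.072]
ft_force: [1.0, -0.2, -4.8]
gripper_width: 0.0218
grasp_force: 60.0
```

>>> {"name": "arm_command", "arguments": {
  "motion": [
    [1.5, 0, 0, -0.04, 0, 0, 0],
    [1.5, 0, 0, -0.08, 0, 0, 0],
    [1.5, 0, 0, -0.12, 0, 0, 0],
    [1.5, 0, 0, -0.16, 0, 0, 0],
    [1.5, 0, 0, -0.2, 0, 0, 0],
    [1.5, 0, 0, -0.2, 0, 0, 0]
  ]
}}

```text
time: 6.6
tool_pos: [0.5102, -0.0395, 0.1066]
eef_rot: [3.142, -0.001, 0.072]
ft_force: [2.7, 0.5, -5.3]
gripper_width: 0.0215
grasp_force: 60.0
```

>>> {"name": "arm_command", "arguments": {
  "motion": [
    [1.5, 0.01, 0, -0.05, 0, 0, 0],
    [1.5, 0.02, 0, -0.1, 0, 0, 0],
    [1.5, 0.03, 0, -0.15, 0, 0, 0],
    [1.5, 0.05, 0, -0.2, 0, 0, 0],
    [1.5, 0.06, 0, -0.25, 0, 0, 0],
    [1.5, 0.07, 0, -0.3, 0, 0, 0],
    [1.5, 0.07, 0, -0.3, 0, 0, 0]
  ]
}}

```text
time: 7.18
tool_pos: [0.5106, -0.0396, 0.1097]
eef_rot: [3.141, -0.0, 0.073]
ft_force: [1.4, -1.1, -3.9]
gripper_width: 0.0213
grasp_force: 60.0
```

```bash
cat > lid.py <<'E'
from h import *
s=readout.state(); print(s['time'],s['tool_pos'],s['ft_force'])
e=np.array([.5515,-.0375]); a=np.radians(4.2); ux=np.array([np.cos(a),np.sin(a)]); c0=e+.07*ux
for n in('scene','side'):
    c=cam(n); p,d=capture(n); Q=cloud(c,d).reshape(-1,3); Q=Q[~np.isnan(Q[:,0])]
    X=(Q[:,:2]-c0)@ux; Y=(Q[:,:2]-c0)@np.array([-ux[1],ux[0]])
    m=(abs(X)<.075)&(abs(Y)<.072)&(abs(Y)>.022)&(Q[:,2]>.075)&(Q[:,2]<.14)
    k=np.polyfit(X[m],Q[m,2],1); r=abs(Q[m,2]-np.polyval(k,X[m]))<.004
    k=np.polyfit(X[m][r],Q[m,2][r],1); print(n,m.sum(),r.sum(),'lid angle',-np.arctan(k[0]),'front z',np.polyval(k,-.08))
E
python3 lid.py
```

```text
7.1833 [ 0.51062592 -0.03961762  0.10969802] [ 1.35699777 -1.05392283 -3.93005834]
scene 1840 1800 lid angle 0.03647267543684947 front z 0.08894814490320725
side 1917 1911 lid angle 0.03659717410436342 front z 0.08906847270658672
```

>>> {"name": "arm_command", "arguments": {
  "motion": [
    [1.5, 0.03, 0, -0.1, 0, 0, 0],
    [1.5, 0.06, 0, -0.2, 0, 0, 0],
    [1.5, 0.09, 0, -0.3, 0, 0, 0],
    [1.5, 0.12, 0, -0.4, 0, 0, 0],
    [1.5, 0.15, 0, -0.5, 0, 0, 0],
    [1.5, 0.18, 0, -0.6, 0, 0, 0],
    [1.5, 0.21, 0, -0.7, 0, 0, 0],
    [1.5, 0.24, 0, -0.8, 0, 0, 0]
  ]
}}

```text
time: 7.95
tool_pos: [0.5128, -0.0394, 0.1177]
eef_rot: [3.141, 0.0, 0.073]
ft_force: [1.0, -0.0, -3.0]
gripper_width: 0.0219
grasp_force: 60.0
```

>>> {"name": "arm_command", "arguments": {
  "motion": [
    [1.5, 0.03, 0, -0.1, 0, 0, 0],
    [1.5, 0.06, 0, -0.2, 0, 0, 0],
    [1.5, 0.09, 0, -0.3, 0, 0, 0],
    [1.5, 0.12, 0, -0.4, 0, 0, 0],
    [1.5, 0.15, 0, -0.5, 0, 0, 0],
    [1.5, 0.18, 0, -0.6, 0, 0, 0],
    [1.5, 0.21, 0, -0.7, 0, 0, 0],
    [1.5, 0.24, 0, -0.8, 0, 0, 0]
  ]
}}

```text
time: 8.62
tool_pos: [0.5155, -0.0391, 0.1256]
eef_rot: [3.142, -0.0, 0.073]
ft_force: [1.1, 0.1, -2.1]
gripper_width: 0.0215
grasp_force: 60.0
```

```bash
python3 lid.py
```

```text
8.6167 [ 0.5154921  -0.039138    0.12555232] [ 1.10336239  0.1139183  -2.093648  ]
scene 1962 1906 lid angle 0.14566343105727214 front z 0.10681212984820093
side 1821 1814 lid angle 0.14702862574617684 front z 0.10703482078645432
```

>>> {"name": "arm_command", "arguments": {
  "motion": [
    [1.5, 0.03, 0, -0.1, 0, 0, 0],
    [1.5, 0.06, 0, -0.2, 0, 0, 0],
    [1.5, 0.1, 0, -0.3, 0, 0, 0],
    [1.5, 0.13, 0, -0.4, 0, 0, 0],
    [1.5, 0.16, 0, -0.5, 0, 0, 0],
    [1.5, 0.2, 0, -0.65, 0, 0, 0],
    [1.5, 0.2, 0, -0.65, 0, 0, 0],
    [1.5, 0.2, 0, -0.65, 0, 0, 0]
  ]
}}

```text
time: 9.38
tool_pos: [0.5173, -0.0391, 0.132]
eef_rot: [3.141, 0.0, 0.073]
ft_force: [0.8, 0.4, -1.9]
gripper_width: 0.0217
grasp_force: 60.0
```

>>> {"name": "arm_command", "arguments": {
  "motion": [
    [1.5, 0, 0, 0, 0, 0, 0],
    [1.5, 0, 0, 0, 0, 0, 0],
    [1.5, 0, 0, 0, 0, 0, 0],
    [1.5, 0, 0, 0, 0, 0, 0]
  ]
}}

```text
time: 9.72
tool_pos: [0.5172, -0.039, 0.1319]
eef_rot: [3.142, 0.0, 0.073]
ft_force: [1.3, 0.2, -2.4]
gripper_width: 0.0213
grasp_force: 60.0
```

```bash
python3 lid.py; python3 look.py d
```

```text
9.7167 [ 0.51719226 -0.03903277  0.13189637] [ 1.27149395  0.24862958 -2.43426732]
scene 2017 1965 lid angle 0.1916554175736693 front z 0.11440929563721847
side 1803 1794 lid angle 0.18966712365699373 front z 0.11422928099523404
9.8167 [ 0.51720851 -0.03904984  0.1319264 ] [3.14150348e+00 1.40453853e-04 7.25390716e-02]
scene crop 238 147
scene rod 22 [ 0.539  -0.035   0.1312] dir [ 0.138  0.817 -0.56 ] maxx 0.5449053749971404
scene eye 60 [ 0.5463 -0.07    0.1071] [ 5.570e-01 -3.000e-04  1.139e-01]
side crop 250 167
side rod 20 [ 0.5426 -0.017   0.1101] dir [-0.057  0.998  0.   ] maxx 0.544555458906919
side eye 50 [ 0.5461 -0.0354  0.1087] [ 0.5568 -0.0007  0.1137]
wrist rod 429 [ 0.5398 -0.0353  0.1332] dir [ 0.143  0.806 -0.575] maxx 0.5449928512481419
wrist eye 1665 [ 0.546  -0.0699  0.1101] [ 0.557 -0.     0.114]
```

View pics/d.png

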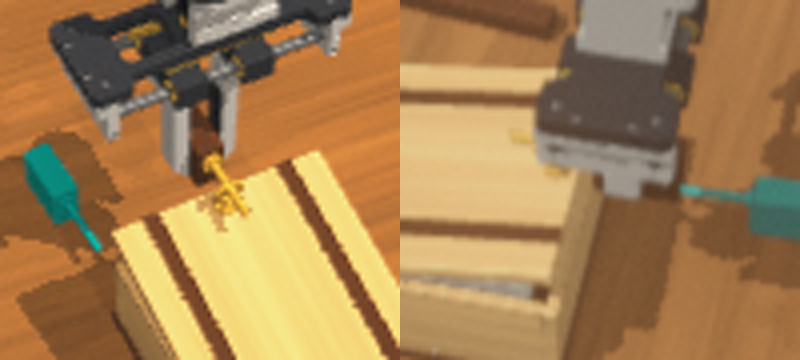

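The lid is open at 0.19 rad, held steadily by the rod through the ring, and the gripper is clear of it. Handing in.

```bash
python3 -c "
from bench import workorder; print(workorder.job_done())"
```

```text
the job is handed in; nothing more can be done
None
```

The job is handed in: the lid came off its seal with a slow lift and is held by the lifter at about 0.19 rad, roughly 3 cm open at the front edge, with the gripper clear of the box and lid in the camera views.

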